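# Try, free and hold the filter cover of a suction unit

## Task

A colleague needs to get at the filter in the white suction unit: take the hinged cover on its top by the bar handle and, with the sliding catch still untouched, tug it upward to learn whether it is caught. If it comes up, just carry on; if it is caught, let it down, slide the catch across to the other end of its slot and lift again. Raise the cover to about 50 degrees and finish while still holding it open with the fingers, for it falls shut by itself; leave the things standing around where they are.

Things in the scene. Friction and masses are not known exactly. Their poses are not given: they have to be found in the camera images.
- cover_bar (a point): middle of the cover's handle: a straight round steel bar, 10 mm thick, 86 mm clear between its two posts, its centre 38 mm above the flat top of the cover near the cover's front (robot-side) edge. The bar runs along this point's y axis; x points across the bar from front edge to hinge, z up out of the cover. These axes tilt with the cover.
- cover_hinge (a point): point on the cover's hinge line straight behind the bar's middle: in the cover's axes the bar's middle lies 155 mm in front of it (-x) and 42 mm above it (+z). The hinge line is level, runs along y and stays fixed. The cover is a white plate 180 mm (front to hinge) x 260 mm (along the hinge), 8 mm thick; its top face is 128 mm above the table when shut.
- cover (a joint): opening angle of the cover in rad: 0 shut, grows as the front edge rises, stops at 1.3. It weighs about 0.25 to 0.5 kg and falls shut from any angle if let go. If caught it lifts only about 0.035 rad (5 mm at the bar) and then stops hard; if it passes 0.07 rad it is free.
- catch_fin (a point): centre of the black thumb fin of the sliding catch, on the cover to the right of the bar handle as the robot sees it (100 to 140 mm from the bar's middle along -y): fin 28 mm (x) x 10 mm (y) x 27 mm tall, its top 31 mm and its centre 17.5 mm above the cover's top face. The axes are those of the cover.
- catch (a joint): position of the sliding catch, m: 0 at the slot's end near the handle, 0.040 at the far end; grows as the fin moves along the cover's -y. Starts at 0 to 0.006, takes 3 N, stays where left. A hidden ledge holds it at ONE end only, which one differs: if the cover is caught as found, it is free once the catch passes 0.026; if free as found, sliding the catch across would catch it.
- unit: the suction unit, a white case fixed on the table, 260 mm (x) x 320 mm (y), top 120 mm above the table; origin at the centre of its underside, x pointing from its front (robot side) to its back
- vial: bystander: small lidded jar, 34 mm across, 60 mm tall, standing on the rear deck of the suction unit behind the cover; origin at the centre of its underside
- handpiece: bystander: black surgical handpiece lying on the table in front of the unit, about 190 mm long, 26 mm thick; origin on the table under its middle
- beaker: bystander: open glass beaker, 70 mm across, 90 mm tall, left of the unit; origin at the centre of its underside
- carton: bystander: small cardboard carton 70 x 110 x 50 mm, left of the unit; origin at the centre of its underside
- dish: bystander: steel bowl, 120 mm across, 40 mm tall, right of the unit; origin at the centre of its underside
- flask: bystander: amber bottle, 60 mm across, 130 mm tall, right of the unit; origin at the centre of its underside
- driver: bystander: screwdriver lying on the table behind the unit; origin under its middle

How it is judged:
On the way, in this order (a step that is already met when the one before it is completed fails the run):
1. the cover is tugged upward while the catch is still as found (value of joint cover above 0.012 rad and value of joint catch below 0.011 m), for 0.1 s.
2. the cover is raised wide open (value of joint cover above 0.72 rad), for 0.2 s.
At the end, for the whole second after the job is handed in: The cover stands open by more than 0.70 rad (40 degrees), at rest (under 0.1 rad/s), and the fingers press on it with more than 0.5 N: they hold it up through the last second (value of joint cover above 0.7 rad and velocity of joint cover between -0.1 and 0.1 rad/s and contact force between the fingers and cover above 0.5 N); the arm keeps its last pose, push and grip.
It fails at once if a bystander is moved by more than 30 mm (distance of any of vial, handpiece, beaker, carton, dish, flask, driver from where it was at the start of the episode above 0.03 m).
It also fails if it takes over 54 s, if anything falls off the work surface, if the arm or the gripper's body presses on something with over 40 N, if the wrist force passes 120 N, or if a joint passes its speed limit or range.

## Robot

A 7-joint arm with a two-finger parallel gripper is mounted at the origin on the work surface. World frame = base frame: x ahead of the robot, y to its left, z up, the work surface at z = 0. Lengths are in m, angles in rad, forces in N, time in s.
With the tool pointing down it reaches from about 0.35 to 0.9 m from the base axis. Payload 19.9 kg.
Tool frame: the origin (TCP) lies on the centre line of the jaws, within the pads' length; the fingertips stand env.tip_reach ahead of it and the grasp point (between the pads) lies 3 mm ahead of it (env.tip_reach is the distance from the TCP to the fingertips, in m); z points along the fingers, y is the line along which they close (so a half turn about z gives the same grasp; the last joint's range is limited). The gripper opens to 85 mm and grips with 20 to 120 N. Pads are 22 mm wide; open, the fingers measure 114 mm over their backs; the gripper's body (76 mm by 85 mm) begins 54 mm behind the grasp point. The pads swing forward as they close: fully open they stand 13 mm farther back than shut.
Start: joints at [1.208, 0.417, -0.01, 1.614, 0.005, 1.111, -0.053], TCP at [0.197, -0.593, 0.253] pointing down, gripper open.
Joint ranges: [-2.81, 2.81], [-0.39, 2.02], [-1.27, 1.25], [0.06, 2.57], [-1.19, 4.33], [0.19, 2], [-2.82, 2.82]. Speed limits (rad/s): [1.89, 1.89, 2.39, 2.39, 3.01, 3.01, 3.01].

## Interface

Orientations are given as a unit quaternion [x, y, z, w].
In Python, from station import env gives the robot as it stands. Calls block until the motion is done:
- env.move_ptp(position, orientation): joint-space move of the TCP to a pose.
- env.move_straight(position, rotation=None, velocity=0.15, force_limit=None): straight line of the TCP; rotation=None keeps the orientation; velocity is the mean speed in m/s. With force_limit (N) it stops when the force on the tool has changed by that much, and returns True; else False.
- env.move_joints(angles): joint-space move.
- env.move_gripper(opening, newtons=None): finger opening in m; newtons is the grip in N (None keeps the last); returns when the fingers have stopped.
- env.pause(seconds).
- env.inverse_kinematics(position, orientation): joint angles nearest the present ones, or None.
- env.read_camera(name): name is "scene" or "top"; returns a dict with "color" (480x640x3 uint8, red, green, blue), "range_z" (480x640 float32, m along the optical axis (not along the pixel's ray), 0 where there is no reading), "mtx" (3x3 intrinsics, pixels), "world_from_camera" (4x4, takes a point from camera to world coordinates). Camera axes: x right, y up, looking along -z (the intrinsics and any distortion apply to the point x, -y, -z); pixel columns grow to the right and rows downward; lengths in m; the calibration is good to about 2 mm. A picture is of the moment at which its call begins.
A pose or a line that the arm cannot do raises env.PlanningError and nothing moves.
- env.close_job(): hands the job in; it is judged then, once.
Readings, each from a call of its own:
- env.current_time_s(): time.
- env.current_qpos(): joint angles.
- env.current_joint_velocities(): joint speeds.
- env.current_joint_efforts(): joint torques, N m.
- env.current_tcp_pos(): TCP position.
- env.current_tcp_rot(): TCP orientation.
- env.current_wrist_force(): force on the tool from outside, world axes, zero at the start.
- env.current_moment(): the same for the moment, N m.
- env.current_grip_width(): finger opening in m.
- env.current_grasp_force(): force on a finger pad.
Only numpy, scipy, OpenCV 4.12 (cv2) and the standard library are available. Lean on these libraries where they do the work, as an engineer would, in place of code of your own. Each camera call takes 0.05 s, during which the arm holds its last target. There are 200 camera calls.

## Working session

There is one attempt and no reset: what is moved stays moved. The work goes in short steps, each a Python script; the robot and the scene stay as the last script left them, time stands still between calls to the robot, and variables do not carry over. Pictures are saved under pics/ and viewed, at most 10 in all, crops included, and the job is handed in when it is done.

```bash
ls; mkdir -p pics; python3 - <<'E'
from station import env
import cv2,numpy as np
for n in("scene","top"):
    d=env.read_camera(n); cv2.imwrite(f"pics/{n}0.png",d["color"][:,:,::-1]); np.savez(f"{n}0.npz",**{k:d[k] for k in d})
    print(n,d["mtx"].tolist(),np.round(d["world_from_camera"],3).tolist(),(d["range_z"]>0).mean(),d.keys())
print(env.tip_reach,env.current_tcp_rot(),env.current_time_s())
E
```

```text
pics
scene [[589.1705234795652, 0.0, 326.48865878269476], [0.0, 589.1705234795652, 245.6237838056777], [0.0, 0.0, 1.0]] [[-0.826, -0.352, 0.44, 1.08], [0.563, -0.498, 0.66, 0.715], [-0.014, 0.793, 0.61, 0.761], [0.0, 0.0, 0.0, 1.0]] 0.9958756510416666 dict_keys(['color', 'range_z', 'mtx', 'world_from_camera'])
top [[565.0444456878541, 0.0, 315.1506827296249], [0.0, 565.0444456878541, 234.76034353563603], [0.0, 0.0, 1.0]] [[-0.018, 0.99, -0.14, 0.421], [-1.0, -0.019, -0.003, 0.022], [-0.005, 0.14, 0.99, 1.32], [0.0, 0.0, 0.0, 1.0]] 0.9960091145833333 dict_keys(['color', 'range_z', 'mtx', 'world_from_camera'])
0.022 [ 9.87166049e-01  1.59696059e-01 -1.33353785e-04 -5.84569544e-04] 0.1
```

View pics/top0.png

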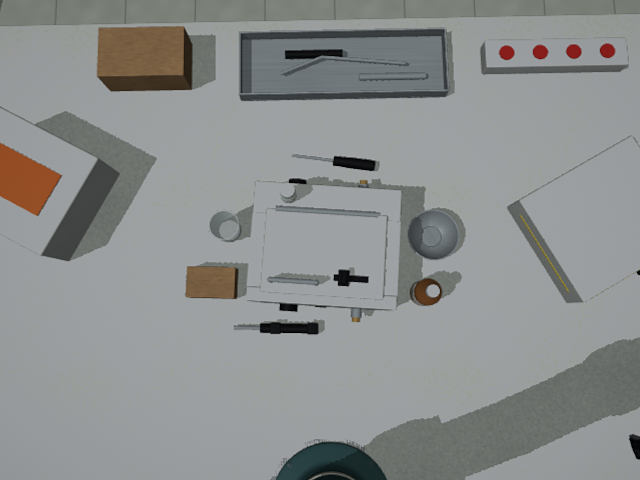

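View pics/scene0.png

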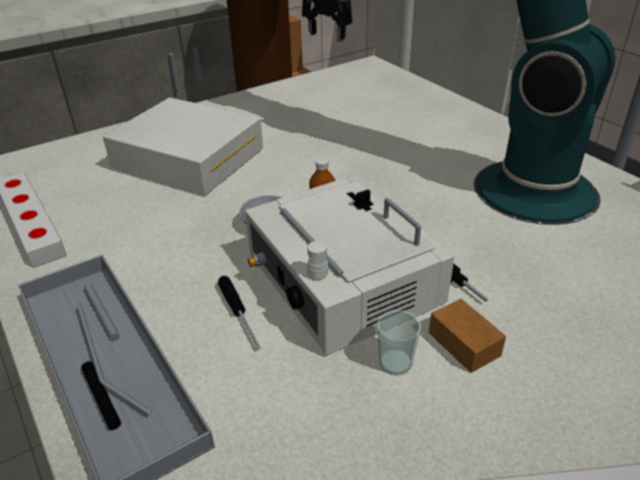

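The top view shows the cover with its bar from about (268,279) to (318,282), the black fin at (343,277) with its slot reaching right to (368,279), and the hinge rod from (276,209) to (380,214). The vial is at (289,192). The scene view agrees: bar (387,203)-(418,240), fin (360,200).

```bash
cat > h.py <<'E'
import numpy as np,cv2
def cloud(d):
    z=d["range_z"];K=d["mtx"];v,u=np.mgrid[:480,:640]
    p=np.stack([(u-K[0,2])/K[0,0]*z,-(v-K[1,2])/K[1,1]*z,-z],-1)
    T=d["world_from_camera"];return p@T[:3,:3].T+T[:3,3]
E
python3 - <<'E'
from h import *
np.set_printoptions(precision=4,suppress=True)
for n in("top","scene"):
    d=np.load(n+"0.npz");P=cloud(d);c=d["color"].astype(int)
    z=P[...,2];R=(d["range_z"]>0)&(P[...,0]>.3)&(P[...,0]<.75)&(abs(P[...,1])<.25)
    top=R&(z>.105)&(z<.14)&(c.min(-1)>120)
    print(n,"white top",top.sum(),cv2.minAreaRect(P[top][:,:2].astype(np.float32)),np.median(z[top]))
    hi=(R&(z>.142)&(z<.2)).astype(np.uint8)
    k,L,S,_=cv2.connectedComponentsWithStats(hi)
    for i in range(1,k):
        if S[i,4]<8: continue
        q=P[L==i]; print(S[i],q.mean(0),q.min(0),q.max(0),c[L==i].mean(0).astype(int))
        if S[i,4]>60: print("  rect",cv2.minAreaRect(q[:,:2].astype(np.float32)))
d=np.load("top0.npz");print(cloud(d)[300,280],cloud(d)[277,343],cloud(d)[211,325],cloud(d)[280,293],cloud(d)[250,320],cloud(d)[328,290])
E
```

```text
top white top 16047 ((0.5679543018341064, -0.036992937326431274), (0.4065152704715729, 0.2598552405834198), 85.19728088378906) 0.12408466248211103
[280 182  17  19 243] [0.6758 0.0809 0.1723] [0.6623 0.0643 0.1424] [0.6941 0.0984 0.1835] [141 145 146]
  rect ((0.6779521703720093, 0.08157607167959213), (0.03231304511427879, 0.031280118972063065), 38.77005386352539)
[342 270   5  14  67] [ 0.4979 -0.0325  0.1571] [ 0.4845 -0.0368  0.1505] [ 0.5115 -0.0279  0.1618] [16 16 18]
  rect ((0.497978538274765, -0.032598547637462616), (0.00872495025396347, 0.026962293311953545), 88.40811920166016)
[268 277  51   8 249] [0.4915 0.0719 0.1686] [0.4829 0.0211 0.146 ] [0.4991 0.123  0.1746] [104 111 114]
  rect ((0.4916609227657318, 0.07202481478452682), (0.1025029793381691, 0.010267854668200016), 84.9981918334961)
scene white top 13256 ((0.5651830434799194, -0.0377681702375412), (0.4100155830383301, 0.26163533329963684), 85.6308364868164) 0.12761949817979767
[356 189  15  14 154] [ 0.4972 -0.032   0.1535] [ 0.4805 -0.0421  0.1423] [ 0.5115 -0.0259  0.1627] [26 25 25]
  rect ((0.4955899119377136, -0.03454182669520378), (0.014580071903765202, 0.030622433871030807), 81.21295928955078)
[384 198  37  43 369] [0.4916 0.0759 0.165 ] [0.4817 0.0182 0.1422] [0.4989 0.1248 0.1747] [93 96 97]
  rect ((0.48974093794822693, 0.07157766819000244), (0.10670195519924164, 0.011197289451956749), 85.30564880371094)
[307 241  21  31 554] [0.6802 0.086  0.1668] [0.6601 0.0646 0.142 ] [0.6944 0.098  0.1834] [139 142 137]
  rect ((0.6774817109107971, 0.08117072284221649), (0.03370251879096031, 0.03319917991757393), 84.3038330078125)
[0.4534 0.1024 0.1155] [0.4213 0.0219 1.3201] [0.4213 0.0219 1.3201] [0.4917 0.0719 0.1714] [0.5571 0.0156 0.1263] [0.3923 0.0866 0.0206]
```

```bash
cat >> h.py <<'E'
from scipy.spatial.transform import Rotation as Ro
BAR=np.array([.4910,.0717,.166]);YA=np.deg2rad(-5.0)
cx=np.array([np.cos(YA),np.sin(YA),0]);cy=np.array([-np.sin(YA),np.cos(YA),0]);cz=np.array([0,0,1.])
HIN=BAR+.155*cx-.042*cz
def rot(across,sign=1,tilt=0):
    """tool down, closing line along `across`; tilt leans fingers towards robot (about cover y)"""
    z=-cz;y=sign*across;R=np.stack([np.cross(y,z),y,z],1)
    return (Ro.from_rotvec(tilt*cy)*Ro.from_matrix(R))
def tcp(g,r): return g-.003*r.apply([0,0,1])
def barpt(t): return HIN+(-.155*np.cos(t)+.042*np.sin(t))*cx+(.155*np.sin(t)+.042*np.cos(t))*cz
E
python3 - <<'E'
from h import *; from station import env
np.set_printoptions(precision=2,suppress=True)
f=lambda p,r:env.inverse_kinematics(tcp(p,r),r.as_quat())
for s in(1,-1):
    for t,ti in((0,0),(.5,0),(.9,0),(.9,.25),(.9,.45)):
        q=f(barpt(t),rot(cx,s,ti));print(s,t,ti,None if q is None else np.array(q))
    q=f(BAR+[0,0,.1],rot(cx,s));print("above",q)
    q=f(BAR-.104*cy,rot(cy,s));print("fin",None if q is None else np.array(q))
E
```

```text
1 0 0 [ 0.51  0.42 -0.86  1.99  0.4   0.91 -0.65]
1 0.5 0 [ 0.46  0.37 -0.8   1.84  0.3   1.06 -0.53]
1 0.9 0 [ 0.4   0.42 -0.74  1.67  0.3   1.17 -0.5 ]
1 0.9 0.25 [ 0.34  0.55 -0.7   1.5   0.25  1.45 -0.47]
1 0.9 0.45 [ 0.29  0.66 -0.65  1.36  0.2   1.65 -0.45]
above [ 0.54  0.26 -0.87  1.89  0.22  1.09 -0.5 ]
fin [ 0.71  0.39 -0.84  2.02  0.37  0.89  1.15]
-1 0 0 [ 0.66  0.52 -1.08  1.98  0.56  0.98  2.36]
-1 0.5 0 [ 0.66  0.48 -1.08  1.83  0.47  1.12  2.47]
-1 0.9 0 [ 0.62  0.54 -1.08  1.67  0.5   1.24  2.48]
-1 0.9 0.25 [ 0.55  0.7  -1.09  1.49  0.47  1.53  2.49]
-1 0.9 0.45 [ 0.5   0.82 -1.09  1.36  0.45  1.74  2.48]
above [ 0.7   0.33 -1.08  1.88  0.32  1.12  2.56]
fin [ 0.41  0.31 -0.47  2.03  0.18  0.85 -1.82]
```

```bash
python3 - <<'E'
from h import *; from station import env
np.set_printoptions(precision=4,suppress=True)
r=rot(cx);q=r.as_quat()
p=np.array(env.current_tcp_pos());env.move_straight([p[0],p[1],.33])
env.move_ptp(tcp(BAR+[0,0,.13],r),q); env.move_gripper(.05,40)
print("hit",env.move_straight(tcp(BAR,r),velocity=.1,force_limit=10),env.current_tcp_pos(),env.current_time_s())
env.move_gripper(.0,60)
print("grip",env.current_grip_width(),env.current_grasp_force(),env.current_wrist_force())
d=env.read_camera("top");cv2.imwrite("pics/top1.png",d["color"][180:340,180:460,::-1].repeat(2,0).repeat(2,1))
E
```

```text
hit False [0.4913 0.0717 0.1695] 5.225
grip 0.007998451281596963 58.79953622817993 [-20.2321  -0.9948  20.1621]
```

View pics/top1.png

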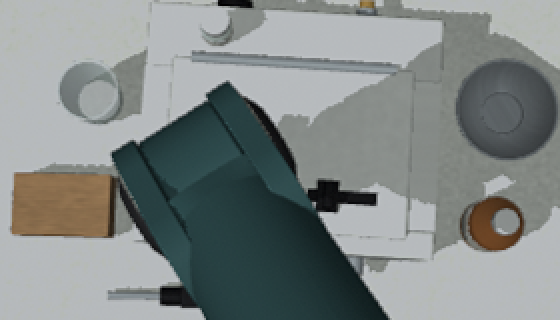

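The crop shows the arm over the bar, with the fin at about (327,196) in the crop still at the slot's near end. The fingers hold the bar. Next is the tug.

```bash
python3 - <<'E'
from h import *; from station import env
np.set_printoptions(precision=4,suppress=True)
p0=np.array(env.current_tcp_pos())
for i in range(1,9):
    t=i*.01
    h=env.move_straight(p0+barpt(t)-BAR,velocity=.02,force_limit=30)
    env.pause(.1)
    f=np.array(env.current_wrist_force());print(i,h,np.array(env.current_tcp_pos())-p0,f,env.current_grip_width())
    if h or f[2]<-30: break
env.pause(.2);print(env.current_time_s())
E
```

```text
1 True [ 0.     -0.      0.0013] [ 4.6791  0.3574 -4.1663] 0.0076382033705217
6.2417
```

The change there was mostly the grip preload being released, so I continue with an absolute limit.

```bash
python3 - <<'E'
from h import *; from station import env
np.set_printoptions(precision=4,suppress=True)
p0=np.array(env.current_tcp_pos());p0[2]-=.0013
for i in range(2,10):
    t=i*.01
    h=env.move_straight(p0+barpt(t)-BAR,velocity=.02,force_limit=40)
    env.pause(.1)
    f=np.array(env.current_wrist_force());print(i,h,np.array(env.current_tcp_pos())-p0,f,env.current_grip_width())
    if h or f[2]<-35: break
env.pause(.2);print(env.current_time_s())
E
```

```text
2 False [ 0.0005 -0.      0.0029] [-2.6637  0.8827 -3.0887] 0.007620426711381974
3 False [ 0.001  -0.0001  0.0045] [-4.3917  1.9781 -2.4031] 0.00820178548597543
4 False [ 0.0015 -0.0001  0.0062] [-5.1006  2.7044 -1.4012] 0.007480258819246022
5 False [ 0.002  -0.0002  0.0077] [-5.1542  1.5345 -2.4748] 0.007618322390331525
6 False [ 0.0025 -0.0002  0.0093] [-5.6458  2.8258 -3.1024] 0.007725259904426515
7 False [ 0.003  -0.0002  0.0108] [-5.9479  2.8449 -2.3194] 0.007782747548520568
8 False [ 0.0035 -0.0003  0.0123] [-5.3774  2.3783 -1.7182] 0.007887260392572731
9 False [ 0.004  -0.0003  0.0137] [-5.831   2.1026 -2.3953] 0.007933235005712096
9.25
```

Only weight-like force (~2–3 N) through 13.7 mm, so the cover seems free. I'll raise it a bit more and check by depth that the cover really follows.

```bash
python3 - <<'E'
from h import *; from station import env
np.set_printoptions(precision=4,suppress=True)
p0=np.array(env.current_tcp_pos())
for t in(.14,.2,.25):
    h=env.move_straight(p0+barpt(t)-barpt(.09),velocity=.05,force_limit=30)
    print(t,h,np.array(env.current_tcp_pos()),np.array(env.current_wrist_force()),env.current_grip_width())
    if h: break
for n in("top","scene"):
    d=env.read_camera(n);P=cloud(d);c=d["color"].astype(int)
    l=(P-HIN)@np.stack([cx,cy,cz],1)  # hinge frame
    m=(l[...,0]>-.15)&(l[...,0]<-.03)&(l[...,1]>-.2)&(l[...,1]<-.05)&(c.min(-1)>90)&(l[...,2]<.12)&(l[...,2]>-.01)
    print(n,m.sum(),"cover slope rad",np.arctan(np.polyfit(l[m][:,0],l[m][:,2],1)[0]))
cv2.imwrite("pics/scene2.png",d["color"][:,:,::-1]);print(env.current_time_s())
E
```

```text
0.14 False [0.4962 0.0712 0.1909] [-6.4079  1.0457 -1.3448] 0.007658285894442785
0.2 False [0.5003 0.0708 0.1998] [-6.0921  1.5604 -1.9027] 0.007611287613204894
0.25 False [0.504  0.0706 0.207 ] [-9.6903  2.4461  0.9904] 0.007656264896242459
top 3030 cover slope rad -0.22472330248139447
scene 2787 cover slope rad -0.25437020098018254
10.3083
```

View pics/scene2.png

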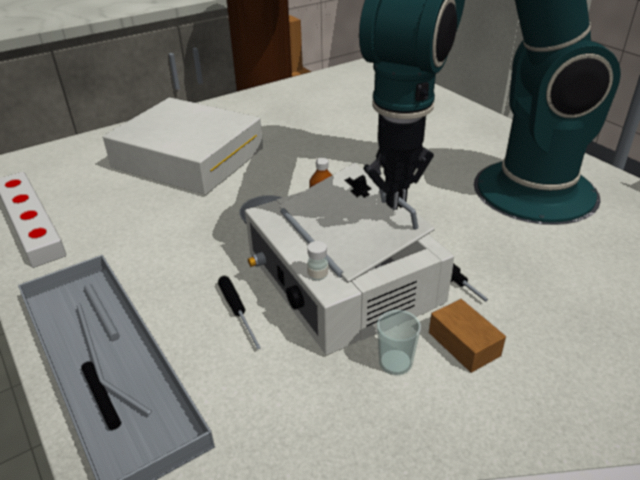

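The picture shows the cover standing up (front corner at about (432,230)) with the fingers on the bar near (398,200). The measured slope is ~0.25 rad as commanded, so the cover is free and the catch stays untouched. Carrying on along the arc to about 50°.

```bash
python3 - <<'E'
from h import *; from station import env
np.set_printoptions(precision=4,suppress=True)
r=rot(cx);p0=np.array(env.current_tcp_pos());off=p0-tcp(barpt(.25),r)
for t in np.arange(.31,.90,.06):
    r=rot(cx,1,(t-.25)*.45)
    h=env.move_straight(tcp(barpt(t),r)+off,r.as_quat(),velocity=.06,force_limit=35)
    print(round(t,2),h,np.array(env.current_tcp_pos()),np.array(env.current_wrist_force()),env.current_grip_width())
    if h: break
env.pause(.3)
for n in("top","scene"):
    d=env.read_camera(n);P=cloud(d);c=d["color"].astype(int)
    l=(P-HIN)@np.stack([cx,cy,cz],1)
    m=(l[...,0]>-.15)&(l[...,0]<-.02)&(l[...,1]>-.2)&(l[...,1]<-.05)&(c.min(-1)>90)&(l[...,2]<.2)&(l[...,2]>.01)
    print(n,m.sum(),"slope",np.arctan(np.polyfit(l[m][:,0],l[m][:,2],1)[0]))
cv2.imwrite("pics/scene3.png",d["color"][:,:,::-1]);print(env.current_time_s(),env.current_grasp_force())
E
```

```text
0.31 False [0.5093 0.0701 0.2159] [-5.2071  1.5093 -1.1934] 0.007832079662511794
0.37 False [0.5146 0.0696 0.2235] [-4.4885  1.8314 -2.0567] 0.00808851392703467
0.43 False [0.5206 0.0691 0.2313] [-7.3364  0.4716  3.4506] 0.007542412805577799
0.49 False [0.527  0.0686 0.2384] [-8.7502  0.4522  3.1598] 0.00806972738775678
0.55 False [0.5338 0.0681 0.2453] [-10.2631   1.1621   4.9285] 0.008057730571033267
0.61 False [0.541  0.0674 0.2516] [-10.0884   1.1943   3.8617] 0.007613368066431142
0.67 False [0.5488 0.0668 0.258 ] [-10.2284   0.4947  10.6792] 0.007948106769777585
0.73 False [0.5568 0.0662 0.2635] [-10.9163   0.2978  10.619 ] 0.0078425686103513
0.79 False [0.565  0.0655 0.2685] [-10.2756   1.1468  10.1403] 0.007851573773606223
0.85 False [0.5739 0.0647 0.2734] [-10.0499  -0.1666  15.8107] 0.00788294280460646
top 115 slope -0.8339134124999721
scene 2695 slope -0.8441430758766679
13.8083 59.40196752548218
```

View pics/scene3.png

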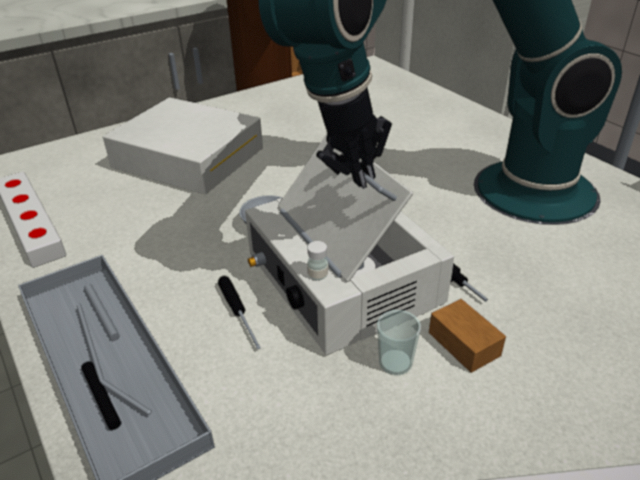

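The cover stands open at about 0.84 rad (48°), with its front edge near (410,195). The fingers still grip the bar at about (370,180), and the vial (317,260) and the other bystanders are in place. Handing in.

```bash
python3 - <<'E'
from station import env
env.pause(.5);print(env.current_wrist_force(),env.current_grasp_force(),abs(env.current_joint_velocities()).max())
print(env.close_job())
E
```

```text
[-10.27492798   0.70527266  13.50504301] 59.400984048843384 0.0014271090991526448
the job is handed in; nothing more can be done
None
```

The tug showed the cover was not caught, so I left the catch alone, raised the cover to about 48° (0.84 rad measured) and handed the job in with the fingers still holding it open and the things around it where they were.

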